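Load a blank into the marking press and stamp it

TASK

Slide the loose aluminium plate along the bench, long way in, fully home into the throat of the green marking press until it meets the back stop. Only then press the red spring pedal down to its stop and let it come back up. Leave the flange, collar and jar where they are.

Things in the scene. Friction and masses are not known exactly. Their poses are not given: they have to be found in the camera images.
- plate: loose flat aluminium plate, 130 (its x) x 100 (its y) x 12 mm thick, 0.3 to 0.55 kg, flat on the bench in front of the press, up to 45 mm to the side of the throat's centre line and 0.3 rad askew; its x end goes in first, either way round. Too wide to grip across: push its edges with the fingers. Origin: centre of its underside; z up.
- press: green marking press fixed to the bench, mouth towards the robot. Origin: on the bench at the centre of the throat's mouth; x points into the throat, y left, z up. Housing x 0 to 190, y -86 to 86 mm, 50 mm high; on it a head to 85 mm (x 70 to 170, y -35 to 35) with a cap to 117 mm. Two steel guides, 30 mm high, funnel into the mouth: gap 104 mm at x = 0, 132 mm at x = -45 mm.
- mouth (a point): centre of the throat's mouth; same place and axes as press. The throat is a slot at bench level, 104 mm wide, 16 mm high, its floor is the bench, its back stop 110 mm inside the mouth: a plate fully home has its centre 45 mm inside the mouth and still sticks out 20 mm.
- pedal_pad (a point): centre of the top of the red pedal pad (60 x 50 mm), on the press's right (at x -20, y -135 mm of the press), 66 mm above the bench at rest. A level steel arm 26 mm wide runs from the pad along the press's +x to the hinge 105 mm behind the pad.
- pedal (a joint): pedal angle in rad: 0 up at rest, 0.26 down at its stop, when the pad has gone down about 27 mm. A spring returns it: about 4.5 N on the pad to start it, 9 N at the stop.
- flange: bystander: steel hub flange, 110 mm disc 12 mm high with a 56 mm hub to 35 mm, loose on the left of the bench; origin under its centre
- collar: bystander: dark steel ring, 80 mm across, 30 mm high, loose on the left of the bench; origin under its centre
- jar: bystander: jar with yellow cap, 64 mm across, 60 mm high, loose on the left of the bench; origin under its centre
Things that resemble listed ones, but are neither listed nor needed, are in the scene too. Several things have the shape of the plate; the one meant has the colours described above.

How it is judged (in metres and radians):
On the way, in this order (a step that is already met when the one before it is completed fails the run):
1. the plate is fully home in the throat (x of plate in the frame of mouth above 0.04 m and y of plate in the frame of mouth between -0.006 and 0.006 m and z of plate in the frame of mouth below 0.006 m and angle between the x axis of plate and the x axis of mouth, either way round below 0.06 rad), for 0.2 s.
2. the pedal is pressed to its stop with the plate home (all of step 1 and value of joint pedal above 0.23 rad), for 0.1 s.
At the end, for the whole second after the job is handed in: The plate lies flat in the throat, its centre at least 40 mm inside the mouth (within 5 mm of the back stop), within 6 mm of the centre line and 0.06 rad of the throat's direction, at rest; the pedal has been pressed to its stop (over 0.23 rad) after that and is back up (below 0.03 rad) (all of step 1 and value of joint pedal below 0.03 rad and linear speed of plate below 0.01 m/s); the robot touches nothing.
It fails at once if the pedal is worked (over 0.1 rad) before the plate is home (value of joint pedal above 0.1 rad and not (x of plate in the frame of mouth above 0.04 m and y of plate in the frame of mouth between -0.006 and 0.006 m and z of plate in the frame of mouth below 0.006 m and angle between the x axis of plate and the x axis of mouth, either way round below 0.06 rad)).
It fails at once if the flange, collar or jar is moved by more than 20 mm (distance of any of flange, collar, jar from where it was at the start of the episode above 0.02 m).
It also fails if it takes over 64 s, if anything falls off the work surface, if the arm or the gripper's body presses on something with over 40 N, if the wrist force passes 120 N, or if a joint passes its speed limit or range.

ROBOT

A 6-joint arm with a two-finger parallel gripper is mounted at the origin on the work surface. World frame = base frame: x ahead of the robot, y to its left, z up, the work surface at z = 0. Lengths are in m, angles in degrees, forces in N, time in s.
With the tool pointing down it reaches from about 0.35 to 0.875 m from the base axis. Payload 4.2 kg.
Tool frame: the origin (TCP) lies midway between the tips of the shut fingers; the grasp point (between the pads) lies 19 mm behind it; z points along the fingers, y is the line along which they close (so a half turn about z gives the same grasp; the last joint's range is limited). The gripper opens to 87 mm and grips with 3 to 60 N. Pads are 19 mm wide; open, the fingers measure 117 mm over their backs; the gripper's body (75 mm by 190 mm) begins 51 mm behind the grasp point.
Start: joints at [14.817, 22.042, 0.453, 0, -68.411, -14.817], TCP at [0.625, 0, 0.223] pointing down, gripper open.
Joint ranges: [-179.83, 179.83], [-69.29, 118.12], [-61.27, 80.66], [-181.25, 117.63], [-171.15, -9.14], [-177.46, 177.46]. Speed limits (degrees/s): [159.86, 159.86, 180, 180, 180, 180].

INTERFACE

Orientations are given as a 3x3 rotation matrix whose columns are the frame's x, y, z axes.
In Python, from station import * gives the robot as it stands.
- The arm moves only by the tool move_arm, never from a script. Its argument "targets" is text: rows parted by semicolons, each of 4 numbers parted by spaces: the shift along the world's x, y, z in units of 25 mm (1.0 is 25 mm), then the turn about the world's z in units of 5 degrees (1.0 is 5 degrees). In form: tx ty tz spin; .... A call has 1 to 10 rows; each row shifts and turns the commanded pose from where the row before left it; what a row does not reach is not made up. A row lasts 1/12 s, in which the tool goes at most 41.7 mm and 7.16 degrees, less where a joint would pass 70% of its speed; a pose out of reach is approached as far as the arm can. A call is refused whole if a number of a shift passes 1 or a number of a turn 1, either way. A call with a gripper value outside its range is refused whole. "gripper" is the finger opening in mm, from 0 to 87, set as the call begins (left out, the last holds). The fingers move at their own pace and stop on an object; the grip force is fixed at half the most. Time passes only in rows, so rows that do not move let the fingers close. It gives the time, the measured TCP pose, the force, the opening and the grip force at its end, in the units of the state.
- sense(): the state, without advancing time (a new reading comes with each control period).
- capture(name): name is "scene" or "side" or "wrist"; returns a dict with "image" (400x640x3 uint8, blue, green, red), "fx", "fy", "cx", "cy" (pixels), "D" ([k1, k2, p1, p2, k3] as OpenCV has them; the pictures are not rectified), "world_from_camera" (4x4, takes a point from camera to world coordinates); the wrist camera has in their place "hand_eye" (4x4, takes a point from camera to tool coordinates, whose origin is the TCP and whose axes are the flange's). Camera axes: x right, y up, looking along -z (the intrinsics and any distortion apply to the point x, -y, -z); pixel columns grow to the right and rows downward; lengths in m; the calibration is good to about 2 mm. A picture is of the moment at which its call begins: read the wrist's pose just before it. There is no depth.
- finish_job(): hands the job in; it is judged then, once.
The state is a dict: "time_s": time; "joints": joint angles; "joint_velocities": joint speeds; "effort": joint torques, N m; "tcp_pos": TCP position; "ee_rot": TCP orientation; "wrist_force": force on the tool from outside, world axes, zero at the start; "moment": the same for the moment, N m; "gripper_width": opening from 0.0 (shut) to 1.0 (fully open); "gripper_force": force on a finger pad.
Only numpy, scipy, OpenCV 4.12 (cv2) and the standard library are available. Lean on these libraries where they do the work, as an engineer would, in place of code of your own. Each camera call takes 0.05 s, during which the arm holds its last target. There are 200 camera calls.

## Working session

There is one attempt and no reset: what is moved stays moved. The work goes in short steps, Python scripts to look and compute and a tool call to move; the robot and the scene stay as the last step left them, time stands still between calls to the robot, and variables do not carry over. Pictures are saved under pics/ and viewed, at most 10 in all, crops included, and the job is handed in when it is done.

Besides the shell and the picture viewer there is one more tool, called after "Request:" in YAML: its name, and indented under it one key for each argument. move_arm: Moves the arm, as the interface text tells. Its arguments: {"type":"object","properties":{"targets":{"type":"string"},"gripper":{"type":"number"}},"required":["targets"]}

```bash
mkdir -p pics; ls
python3 - <<'E'
from station import *
import cv2,pickle
s=sense();print(s)
for n in("scene","side"):
    c=capture(n);pickle.dump(c,open(n+".pkl","wb"));cv2.imwrite(f"pics/{n}0.png",c["image"]);print(n,c["fx"],c["fy"],c["cx"],c["cy"],c["D"],c["world_from_camera"].__repr__())
E
```

```text
pics
{'time_s': 0.0, 'joints': array([ 1.48171435e+01,  2.20890600e+01,  3.78176513e-01, -2.95518638e-02,
       -6.84137866e+01, -1.48162905e+01]), 'joint_velocities': array([ 0.01022505,  0.02645408,  0.02764577,  0.03822211, -0.04843183,
       -0.00049308]), 'effort': array([ 5.69075401e-04, -3.90661991e+01,  1.87403029e+01,  4.22001421e+00,
        1.09914420e-02, -1.81494070e-04]), 'tcp_pos': array([6.24367284e-01, 2.02610312e-05, 2.21465157e-01]), 'ee_rot': array([[-1.75284976e-04, -9.99997507e-01, -2.22615291e-03],
       [-9.99999980e-01,  1.75491969e-04, -9.27874712e-05],
       [ 9.31779118e-05,  2.22613660e-03, -9.99997518e-01]]), 'wrist_force': array([-0.5170034 , -0.29078837, -0.21055064]), 'moment': array([ 0.03061262, -0.05819046, -0.05164977]), 'gripper_force': 0.0, 'gripper_width': 0.9979047080083903}
scene 394.89279269827364 394.89279269827364 326.73158986273563 201.91953008090013 [-0.04605468  0.          0.          0.          0.        ] array([[-5.09825063e-01, -5.96917366e-01,  6.19490164e-01,
         1.16968237e+00],
       [ 8.60277387e-01, -3.54675490e-01,  3.66235054e-01,
         4.29063773e-01],
       [ 1.10591353e-03,  7.19649189e-01,  6.94336965e-01,
         7.92719295e-01],
       [ 0.00000000e+00,  0.00000000e+00,  0.00000000e+00,
         1.00000000e+00]])
side 420.9759674146019 420.9759674146019 324.1272565519845 195.60721782088586 [-0.09287182  0.          0.          0.          0.        ] array([[-0.96272333,  0.16892051, -0.21125731,  0.32194153],
       [-0.27017556, -0.56299653,  0.78105062,  0.85964856],
       [ 0.01299834,  0.80901222,  0.58764809,  0.66483058],
       [ 0.        ,  0.        ,  0.        ,  1.        ]])
```

View pics/scene0.png

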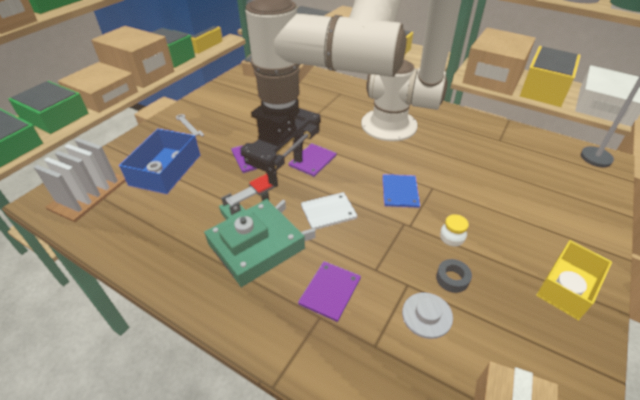

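View pics/side0.png

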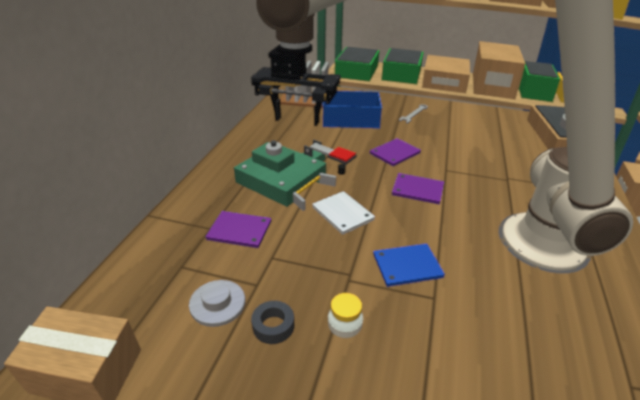

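The plate could be confused with four others. In the scene view they are silver (330,210), blue (401,190) and purple (330,291), (312,159) and (245,157). The silver one in front of the press mouth matches aluminium; side view has it at (343,211). The press is at (255,238) and the red pedal pad at (261,184). I'll check this in close crops.

Run:
```python
import cv2
a=cv2.imread("pics/scene0.png")[165:285,200:360];b=cv2.imread("pics/side0.png")[130:240,225:385]
cv2.imwrite("pics/sc.png",cv2.resize(a,None,fx=5,fy=5,interpolation=cv2.INTER_CUBIC));cv2.imwrite("pics/si.png",cv2.resize(b,None,fx=5,fy=5,interpolation=cv2.INTER_CUBIC))
```

```text
(no output)
```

View pics/sc.png

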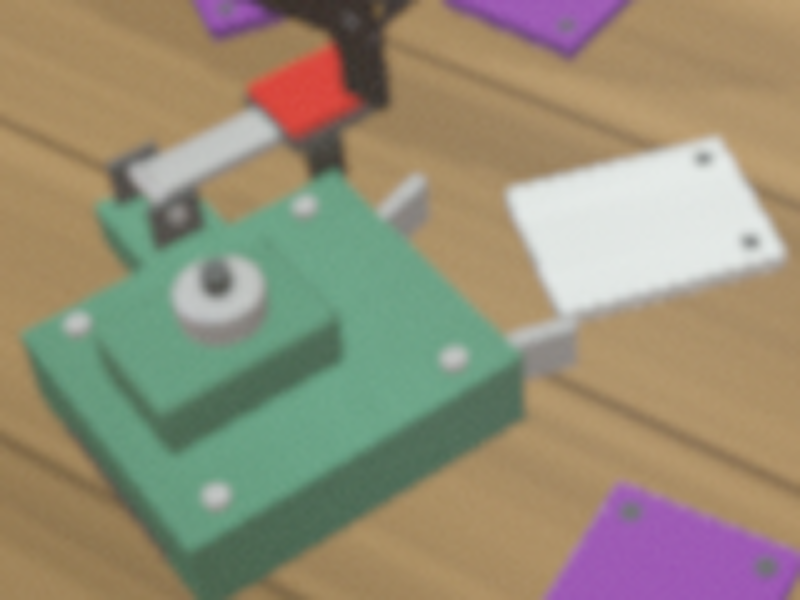

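View pics/si.png

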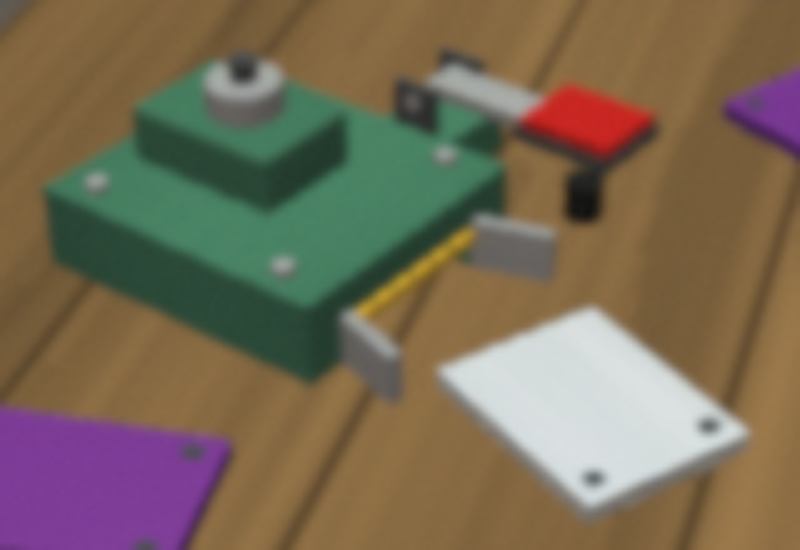

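The silver plate is confirmed as the only light grey one. It is in front of the mouth, skewed. The plate, housing and pedal corners are readable in both crops, so next I convert them to world coordinates.

```bash
cat > h.py <<'E'
import numpy as np,cv2
from scipy.optimize import least_squares
def w(c,px,z,T=None):
    K=np.array([[c["fx"],0,c["cx"]],[0,c["fy"],c["cy"]],[0,0,1]])
    n=cv2.undistortPoints(np.array(px,float).reshape(-1,1,2),K,np.array(c["D"],float))[:,0]
    T=c["world_from_camera"] if T is None else T
    d=np.c_[n[:,0],-n[:,1],-np.ones(len(n))]@T[:3,:3].T;o=T[:3,3]
    return (o+d*((z-o[2])/d[:,2])[:,None])[:,:2]
def fit(model,obs,x0):
    f=lambda p:(model@np.array([[np.cos(p[2]),np.sin(p[2])],[-np.sin(p[2]),np.cos(p[2])]])+p[:2]-obs).ravel()
    r=least_squares(f,x0);return r.x,np.abs(r.fun).max()
def rel(p,press):
    c,s=np.cos(press[2]),np.sin(press[2]);d=np.array(p[:2])-press[:2]
    return np.array([c*d[0]+s*d[1],-s*d[0]+c*d[1]])
E
python3 - <<'E'
from h import *
import pickle
np.set_printoptions(precision=4,suppress=True)
sc,si=[pickle.load(open(n+".pkl","rb")) for n in("scene","side")]
o=lambda L,a,b:[((u+.5)/5-.5+a,(v+.5)/5-.5+b) for u,v in L]
S=lambda L,z:w(sc,o(L,200,165),z);D=lambda L,z:w(si,o(L,225,130),z)
P1=S([(335,172),(522,358),(190,550),(25,335)],.05);P2=D([(505,168),(315,303),(47,190)],.05)
m=np.array([(0,-.086),(0,.086),(.19,.086),(.19,-.086)])
print(P1,P2);
for a in ((m,P1),(m[:3],P2),(np.r_[m,m[:3]],np.r_[P1,P2])): pr=fit(*a,[.7,0,0]);print("press",*pr)
pr=pr[0]
Q1=S([(508,187),(722,137),(785,258),(567,315)],.012);Q2=D([(592,306),(748,432),(590,510),(438,373)],.012)
print(Q1,Q2)
for Q in(Q1,Q2):print([np.linalg.norm(Q[i]-Q[i-1]) for i in range(4)])
m=np.array([(.065,-.05),(-.065,-.05),(-.065,.05),(.065,.05)])
for a in ((m,Q1),(m,Q2),(np.r_[m,m],np.r_[Q1,Q2])): q=fit(*a,[.6,0,0]);print("plate",*q,rel(q[0],pr),q[0][2]-pr[2])
pd=D([(570,87),(655,122),(605,155),(520,120)],.066);print("pad",pd.mean(0),rel(pd.mean(0),pr))
E
```

```text
[[ 0.5811 -0.1098]
 [ 0.6415  0.0513]
 [ 0.8164 -0.0158]
 [ 0.7572 -0.1726]] [[ 0.5805 -0.1064]
 [ 0.6377  0.0466]
 [ 0.8144 -0.0122]]
press [ 0.61   -0.0285 -0.3569] 0.0028759173238512015
press [ 0.6082 -0.0295 -0.3451] 0.004773432295954623
press [ 0.6091 -0.0291 -0.3512] 0.005067090621872362
[[ 0.5105 -0.0451]
 [ 0.4114  0.0394]
 [ 0.4798  0.1166]
 [ 0.5767  0.0361]] [[ 0.514  -0.0437]
 [ 0.4142  0.0392]
 [ 0.4756  0.1189]
 [ 0.5758  0.0369]]
[np.float64(0.10471097787191355), np.float64(0.13022573212734542), np.float64(0.10314143907941174), np.float64(0.12597638434874855)]
[np.float64(0.10156642149497351), np.float64(0.12978125812640123), np.float64(0.10060565993083455), np.float64(0.12943747639316694)]
plate [ 0.4946  0.0367 -0.7014] 0.003083439212682268 [-0.1302  0.0224] -0.3501764116642481
plate [ 0.4949  0.0378 -0.6768] 0.0018462292802670227 [-0.1302  0.0235] -0.3255608178181852
plate [ 0.4948  0.0373 -0.6891] 0.0034191333085927256 [-0.1302  0.0229] -0.3378889955772599
pad [ 0.5431 -0.1437] [-0.0226 -0.1304]
```

Checks hold: the sides measure 101–105 and 126–130 mm, and the pad lands within 5 mm of its stated place. In the press frame the plate is at (-130, 23) mm with yaw about -0.34 rad. I'll shut the fingers and square the plate with a sideways push on the rear of its left edge.

Request:
move_arm:
  targets: "-0.42 0.55 0 1;-0.42 0.55 0 1;-0.42 0.55 0 1;-0.42 0.55 0 1;-0.42 0.55 0 1;-0.42 0.55 0 1;-0.42 0.55 0 1;-0.42 0.55 0 1;-0.42 0.55 0 1;-0.42 0.55 0 1"
  gripper: 0

```text
time_s: 0.93
tcp_pos: [0.5191, 0.138, 0.2221]
ee_rot: [[0.769, -0.64, -0.001], [-0.64, -0.769, -0.0], [-0.001, 0.001, -1.0]]
wrist_force: [-0.9, -0.3, -0.3]
gripper_width: 0.326
gripper_force: 0.0
```

Request:
move_arm:
  targets: "0 0 -0.7 1;0 0 -0.7 1;0 0 -0.7 1;0 0 -0.7 1;0 0 -0.7 0;0 0 -0.7 0;0 0 -0.7 0;0 0 -0.7 0;0 0 -0.5 0;0 0 0 0"

```text
time_s: 1.77
tcp_pos: [0.5177, 0.1364, 0.067]
ee_rot: [[0.939, -0.343, -0.006], [-0.343, -0.939, -0.003], [-0.005, 0.005, -1.0]]
wrist_force: [-0.3, 1.0, 0.2]
gripper_width: 0.006
gripper_force: 0.0
```

Request:
move_arm:
  targets: "0 0 -0.6 0;0 0 -0.6 0;0 0 -0.6 0;0 0 -0.55 0;0 0 0 0;0 0 0 0"

```text
time_s: 2.27
tcp_pos: [0.52, 0.1375, 0.0114]
ee_rot: [[0.94, -0.342, -0.001], [-0.342, -0.94, -0.001], [-0.0, 0.001, -1.0]]
wrist_force: [0.2, 0.7, -0.2]
gripper_width: 0.006
gripper_force: 0.0
```

Request:
move_arm:
  targets: "-0.08 -0.21 0 0;-0.08 -0.21 0 0;-0.08 -0.21 0 0;-0.08 -0.21 0 0;-0.08 -0.21 0 0;-0.08 -0.21 0 0;-0.08 -0.21 0 0;-0.08 -0.21 0 0;-0.08 -0.21 0 0;-0.08 -0.21 0 0"

```text
time_s: 3.1
tcp_pos: [0.5019, 0.0857, 0.0125]
ee_rot: [[0.94, -0.341, 0.005], [-0.341, -0.94, 0.002], [0.004, -0.003, -1.0]]
wrist_force: [1.4, 2.1, 6.0]
gripper_width: 0.003
gripper_force: 2.9
```

Run:
```python
from station import *
from h import *
import pickle
np.set_printoptions(precision=4,suppress=True)
s=sense();print(s["tcp_pos"],s["wrist_force"],rel(s["tcp_pos"],[.6091,-.0291,-.351]))
a=capture("scene");b=capture("side")
for n,c in(("scene",a),("side",b)):pickle.dump(c,open(n+".pkl","wb"))
A=cv2.resize(a["image"][180:260,280:380],None,fx=4,fy=4,interpolation=2);B=cv2.resize(b["image"][130:240,285:385],None,fx=4,fy=4,interpolation=2)
cv2.imwrite("pics/p2.png",np.hstack([np.vstack([A,np.zeros((120,400,3),np.uint8)]),B]))
```

```text
[0.5019 0.0857 0.0125] [1.3985 2.0579 5.9711] [-0.1401  0.071 ]
```

View pics/p2.png

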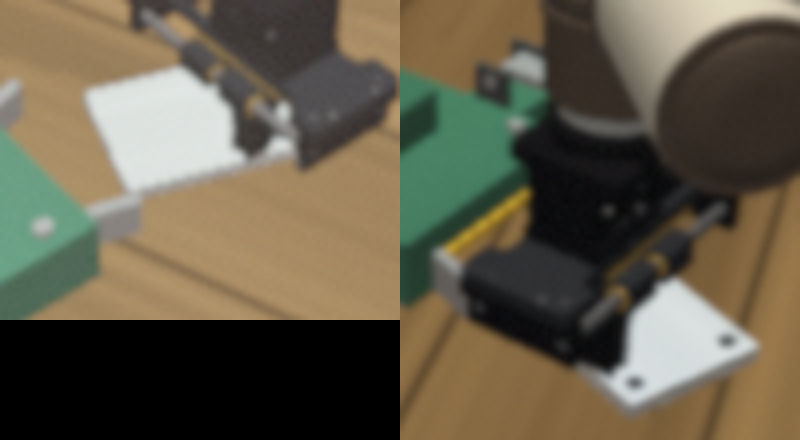

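The finger rode on the plate's top edge: z is 12.5 mm with 6 N upward. I'll lift, back off and come down lower.

Request:
move_arm:
  targets: "0 0 0.6 0;0.2 0.53 0 0;0.2 0.53 0 0;0.2 0.53 0 0;0.2 0.53 0 0;0 0 -0.4 0;0 0 -0.45 0;0 0 0 0;0 0 0 0"

```text
time_s: 3.95
tcp_pos: [0.5189, 0.1377, 0.0036]
ee_rot: [[0.94, -0.342, -0.003], [-0.342, -0.94, -0.002], [-0.002, 0.003, -1.0]]
wrist_force: [1.2, -0.3, 0.4]
gripper_width: 0.004
gripper_force: 0.0
```

Run:
```python
from station import *
from h import *
np.set_printoptions(precision=4,suppress=True)
s=sense();print(s["tcp_pos"],s["wrist_force"],rel(s["tcp_pos"],[.6091,-.0291,-.351]))
a=capture("scene")
cv2.imwrite("pics/p3.png",cv2.resize(a["image"][165:265,250:380],None,fx=6,fy=6,interpolation=2))
```

```text
[0.5189 0.1377 0.0036] [ 1.2426 -0.2815  0.4001] [-0.142   0.1256]
```

View pics/p3.png

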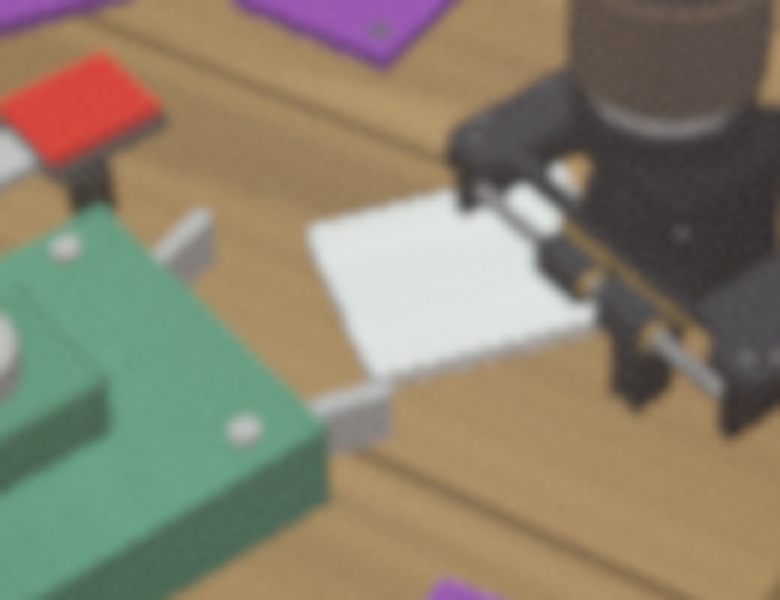

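The front corners at (308,228) and (380,380) haven't moved, so the plate didn't shift. The finger is now low and clear of the left edge. Pushing again.

Request:
move_arm:
  targets: "-0.08 -0.22 0 0;-0.08 -0.22 0 0;-0.08 -0.22 0 0;-0.08 -0.22 0 0;-0.08 -0.22 0 0;-0.08 -0.22 0 0;-0.08 -0.22 0 0;-0.08 -0.22 0 0;-0.08 -0.22 0 0;-0.08 -0.22 0 0"

```text
time_s: 4.83
tcp_pos: [0.5002, 0.0829, 0.0053]
ee_rot: [[0.94, -0.342, 0.001], [-0.342, -0.94, 0.001], [0.001, -0.001, -1.0]]
wrist_force: [0.1, 2.7, 0.7]
gripper_width: 0.007
gripper_force: 1.2
```

Request:
move_arm:
  targets: "0 0 0 0;0.1 0.28 0 0;0.25 0.7 0 0;0.3 0.8 0 0;0 0 0.9 0;-0.1 0.4 0.9 0;-0.9 0 0.6 0;-0.9 0 0 0;-0.9 0 0 0;-0.9 0 0 0"
  gripper: 50

```text
time_s: 5.67
tcp_pos: [0.4225, 0.1375, 0.0651]
ee_rot: [[0.94, -0.342, -0.001], [-0.342, -0.94, -0.001], [-0.0, 0.001, -1.0]]
wrist_force: [-0.4, 0.1, 0.2]
gripper_width: 0.561
gripper_force: 0.0
```

Run:
```python
from station import *
from h import *
import pickle
np.set_printoptions(precision=4,suppress=True)
s=sense();print(s["tcp_pos"],s["wrist_force"],s["gripper_width"],rel(s["tcp_pos"],[.6091,-.0291,-.351]))
a=capture("scene");b=capture("side")
for n,c in(("scene",a),("side",b)):pickle.dump(c,open(n+".pkl","wb"))
A=cv2.resize(a["image"][170:260,260:360],None,fx=4,fy=4,interpolation=2);B=cv2.resize(b["image"][130:240,285:385],None,fx=4,fy=4,interpolation=2)
cv2.imwrite("pics/p4.png",np.hstack([np.vstack([A,np.zeros((80,400,3),np.uint8)]),B]))
```

```text
[0.4225 0.1375 0.0651] [-0.3996  0.1049  0.1916] 0.560992660361454 [-0.2325  0.0923]
```

View pics/p4.png

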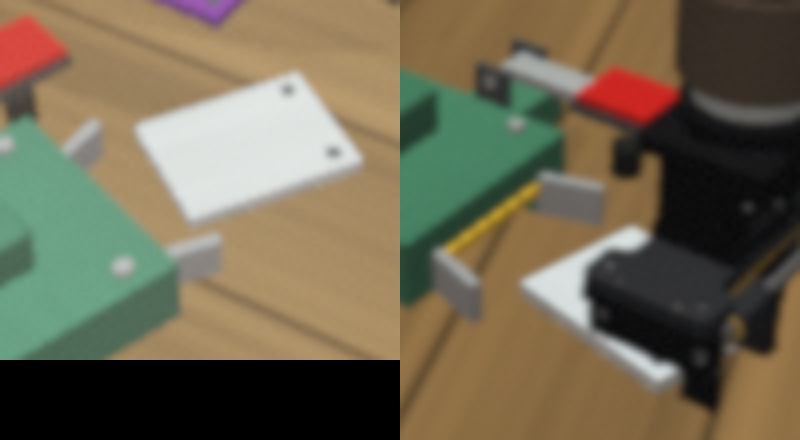

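All four plate corners show in the scene half at (135,127), (297,72), (362,160) and (192,222). The two front ones show in the side half at (633,226) and (522,285). Measuring again.

Run:
```python
from h import *
import pickle
np.set_printoptions(precision=4,suppress=True)
sc,si=[pickle.load(open(n+".pkl","rb")) for n in("scene","side")]
o=lambda L,a,b:[((u+.5)/4-.5+a,(v+.5)/4-.5+b) for u,v in L]
Q1=w(sc,o([(135,127),(297,72),(362,160),(192,222)],260,170),.012);Q2=w(si,o([(233,226),(122,285)],285,130),.012)
m=np.array([(.065,-.05),(-.065,-.05),(-.065,.05),(.065,.05)]);pr=np.array([.6091,-.0291,-.351])
for a in ((m,Q1),(m[[0,3]],Q2),(m[[0,1,2,3,0,3]],np.r_[Q1,Q2])):q=fit(*a,[.6,0,0]);print(*q,rel(q[0],pr),q[0][2]-pr[2])
```

```text
[ 0.4932  0.0117 -0.5759] 0.0015979207425081965 [-0.1229 -0.0015] -0.22485697381887704
[ 0.4908  0.0121 -0.553 ] 0.0005246347341086172 [-0.1252 -0.002 ] -0.2020224408602267
[ 0.4926  0.0122 -0.5715] 0.0021936133295781257 [-0.1236 -0.0013] -0.22050456832985343
```

The plate centre is now on the line (y about -1.5 mm) with about -0.21 rad of yaw left. Next is a two-finger push on the trailing edge. The right finger touches first and turns the plate square.

Request:
move_arm:
  targets: "-0.26 -0.9 0 0;-0.26 -0.9 0 0;-0.26 -0.9 0 0;-0.25 -0.88 0 0;0 0 -0.8 0;0 0 -0.8 0;0 0 -0.8 0;0 0 0 0;0 0 0 0"

```text
time_s: 6.52
tcp_pos: [0.3978, 0.0478, 0.0045]
ee_rot: [[0.94, -0.342, -0.003], [-0.342, -0.94, -0.002], [-0.002, 0.003, -1.0]]
wrist_force: [0.4, -0.5, 0.5]
gripper_width: 0.573
gripper_force: 0.0
```

Request:
move_arm:
  targets: "0.2 -0.073 0 0;0.2 -0.073 0 0;0.2 -0.073 0 0;0.2 -0.073 0 0;0.2 -0.073 0 0;0.2 -0.073 0 0;0.2 -0.073 0 0;0.2 -0.073 0 0;0.2 -0.073 0 0;0.2 -0.073 0 0"

```text
time_s: 7.35
tcp_pos: [0.4482, 0.0294, 0.005]
ee_rot: [[0.94, -0.342, -0.001], [-0.342, -0.94, -0.0], [-0.001, 0.001, -1.0]]
wrist_force: [-3.2, -0.2, 2.1]
gripper_width: 0.572
gripper_force: 1.6
```

Run:
```python
from station import *
from h import *
import pickle
np.set_printoptions(precision=4,suppress=True)
s=sense();print(s["tcp_pos"],s["wrist_force"],s["gripper_width"],rel(s["tcp_pos"],[.6091,-.0291,-.351]))
a=capture("scene");b=capture("side")
for n,c in(("scene",a),("side",b)):pickle.dump(c,open(n+".pkl","wb"))
A=cv2.resize(a["image"][170:260,260:360],None,fx=4,fy=4,interpolation=2);B=cv2.resize(b["image"][130:240,285:385],None,fx=4,fy=4,interpolation=2)
cv2.imwrite("pics/p5.png",np.hstack([np.vstack([A,np.zeros((80,400,3),np.uint8)]),B]))
```

```text
[0.4482 0.0294 0.005 ] [-3.1788 -0.2124  2.1004] 0.5723354199257004 [-0.1712 -0.0004]
```

View pics/p5.png

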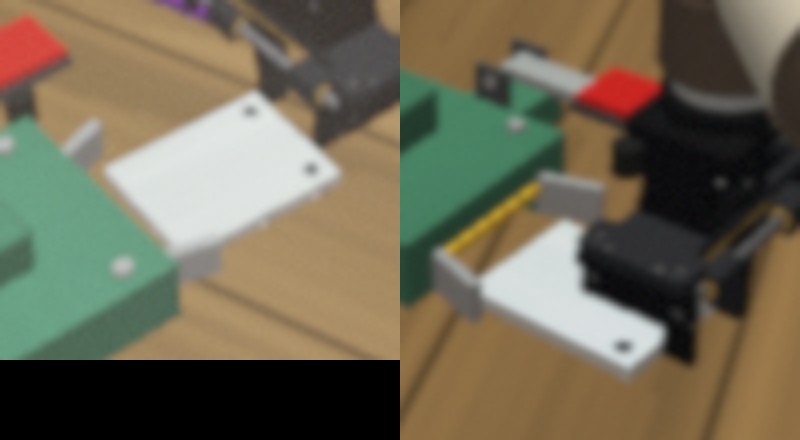

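The plate is square, with its front edge between the guides (side view corners at (482,280) and (565,222)) and both fingers on the trailing edge. Pushing on.

Request:
move_arm:
  targets: "0.28 -0.103 0 0;0.28 -0.103 0 0;0.28 -0.103 0 0;0.28 -0.103 0 0;0.28 -0.103 0 0;0.28 -0.103 0 0;0.28 -0.103 0 0;0.28 -0.103 0 0;0.28 -0.103 0 0;0.28 -0.103 0 0"

```text
time_s: 8.28
tcp_pos: [0.5169, 0.0032, 0.0046]
ee_rot: [[0.939, -0.343, -0.004], [-0.343, -0.939, -0.001], [-0.004, 0.003, -1.0]]
wrist_force: [-7.3, -1.1, 2.8]
gripper_width: 0.576
gripper_force: 3.5
```

Run:
```python
from station import *
from h import *
s=sense();print(s["wrist_force"],s["moment"],rel(s["tcp_pos"],[.6091,-.0291,-.351]))
a=capture("scene");b=capture("side")
A=cv2.resize(a["image"][170:260,260:360],None,fx=4,fy=4,interpolation=2);B=cv2.resize(b["image"][130:240,285:385],None,fx=4,fy=4,interpolation=2)
cv2.imwrite("pics/p6.png",np.hstack([np.vstack([A,np.zeros((80,400,3),np.uint8)]),B]))
```

```text
[-7.31866304 -1.09194176  2.76235103] [-0.62584731  2.51016112 -0.32259037] [-0.0977172  -0.00138893]
```

Request:
move_arm:
  targets: "0.28 -0.103 0 0;0.28 -0.103 0 0;0.28 -0.103 0 0;0.28 -0.103 0 0;0.28 -0.103 0 0;0.28 -0.103 0 0;0.28 -0.103 0 0;0.28 -0.103 0 0;0 0 0 0"

```text
time_s: 9.13
tcp_pos: [0.577, -0.0166, 0.0055]
ee_rot: [[0.94, -0.342, 0.004], [-0.342, -0.94, 0.0], [0.004, -0.002, -1.0]]
wrist_force: [-0.2, -0.5, -0.2]
gripper_width: 0.573
gripper_force: 0.0
```

Request:
move_arm:
  targets: "0.1 -0.037 0 0;0.1 -0.037 0 0;0.1 -0.037 0 0;0 0 0 0;0 0 0 0"

```text
time_s: 9.55
tcp_pos: [0.5805, -0.0189, 0.0053]
ee_rot: [[0.94, -0.342, -0.002], [-0.342, -0.94, 0.0], [-0.002, 0.0, -1.0]]
wrist_force: [-5.4, 2.9, 3.1]
gripper_width: 0.575
gripper_force: 3.2
```

Request:
move_arm:
  targets: "0.06 -0.022 0 0;0.06 -0.022 0 0;0 0 0 0;0 0 0 0"

```text
time_s: 9.88
tcp_pos: [0.5806, -0.019, 0.0052]
ee_rot: [[0.94, -0.342, -0.007], [-0.342, -0.94, 0.001], [-0.007, 0.002, -1.0]]
wrist_force: [-11.9, 10.0, 10.1]
gripper_width: 0.572
gripper_force: 7.2
```

Request:
move_arm:
  targets: "0.06 -0.022 0 0;0.06 -0.022 0 0;0 0 0 0;0 0 0 0"

```text
time_s: 10.22
tcp_pos: [0.5808, -0.0192, 0.0052]
ee_rot: [[0.94, -0.342, -0.013], [-0.342, -0.94, 0.001], [-0.013, 0.003, -1.0]]
wrist_force: [-18.4, 14.9, 14.6]
gripper_width: 0.571
gripper_force: 11.3
```

The push ended at the expected depth: TCP at press x = -30 mm against -29.5 expected, with the force climbing and no further motion. That is the back stop. I'll back off, lift and check.

Request:
move_arm:
  targets: "-0.25 0.09 0 0;-0.25 0.09 0 0;-0.5 0.18 0 0;0 0 0.8 0;0 0 0.8 0;0 0 0.8 0;0 0 0.8 0;0 0 0.8 0"
  gripper: 50

```text
time_s: 10.88
tcp_pos: [0.564, -0.0125, 0.1067]
ee_rot: [[0.94, -0.341, 0.004], [-0.341, -0.94, 0.0], [0.004, -0.002, -1.0]]
wrist_force: [0.4, 0.9, -1.1]
gripper_width: 0.573
gripper_force: 0.0
```

Request:
move_arm:
  targets: "-0.08 -0.54 0 0;-0.08 -0.54 0 0;-0.08 -0.54 0 0;-0.08 -0.54 0 0;-0.08 -0.54 0 0;-0.08 -0.54 0 0;-0.08 -0.54 0 0;-0.08 -0.54 0 0;-0.08 -0.54 0 0;-0.04 -0.52 0 0"
  gripper: 0

```text
time_s: 11.72
tcp_pos: [0.5431, -0.1486, 0.105]
ee_rot: [[0.94, -0.342, -0.0], [-0.342, -0.94, 0.0], [-0.0, 0.0, -1.0]]
wrist_force: [0.1, 0.3, 0.1]
gripper_width: 0.014
gripper_force: 0.0
```

Run:
```python
from station import *
from h import *
s=sense();print(s["tcp_pos"],s["wrist_force"],rel(s["tcp_pos"],[.6091,-.0291,-.351]))
a=capture("scene");b=capture("side")
A=cv2.resize(a["image"][160:250,240:340],None,fx=4,fy=4,interpolation=2);B=cv2.resize(b["image"][120:230,275:375],None,fx=4,fy=4,interpolation=2)
cv2.imwrite("pics/p7.png",np.hstack([np.vstack([A,np.zeros((80,400,3),np.uint8)]),B]))
```

```text
[ 0.54307018 -0.1485501   0.10495664] [0.12360884 0.32274204 0.08658423] [-0.02093257 -0.13487065]
```

View pics/p7.png

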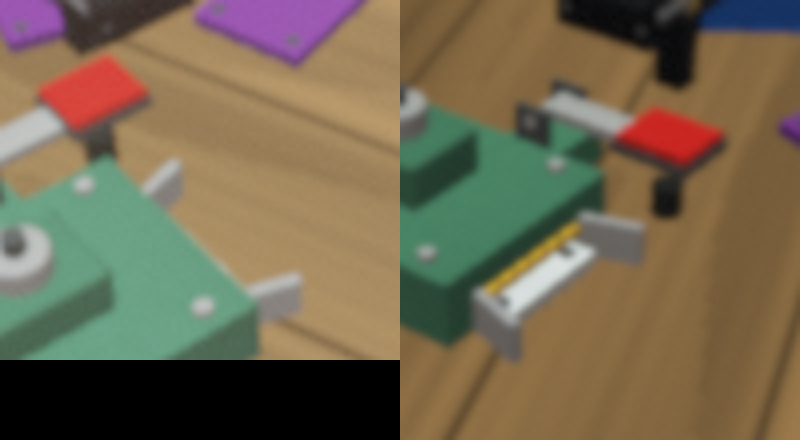

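The plate is straight in the throat with about 20 mm showing (side view strip from (505,300) to (590,250)), and the fingertips are above the red pad. Pressing the pedal.

Request:
move_arm:
  targets: "0 0 -0.4 0;0 0 -0.4 0;0 0 -0.4 0;0 0 -0.25 0;0 0 -0.25 0;0 0 -0.25 0;0 0 -0.25 0;0 0 -0.25 0;0 0 -0.2 0;0 0 0 0"

```text
time_s: 12.65
tcp_pos: [0.5424, -0.1466, 0.0402]
ee_rot: [[0.94, -0.341, -0.003], [-0.341, -0.94, -0.0], [-0.003, 0.001, -1.0]]
wrist_force: [-6.6, 3.8, 14.3]
gripper_width: 0.007
gripper_force: 7.6
```

Request:
move_arm:
  targets: "0 0 -0.1 0;0 0 -0.1 0;0 0 0 0;0 0 0 0"

```text
time_s: 12.98
tcp_pos: [0.5426, -0.1467, 0.0391]
ee_rot: [[0.941, -0.339, -0.001], [-0.339, -0.941, -0.001], [-0.001, 0.002, -1.0]]
wrist_force: [-14.7, 6.5, 36.9]
gripper_width: 0.002
gripper_force: 19.5
```

The force rose steeply to 37 N with the pad 27 mm down, so the pedal is at its stop. Releasing it.

Request:
move_arm:
  targets: "0 0 0.25 0;0 0 0.25 0;0 0 0.25 0;0 0 0.3 0;0 0 0.3 0;0 0 0.5 0;0 0 0.6 0;0 0 0.8 0;0 0 0.8 0;0 0 0.8 0"

```text
time_s: 13.82
tcp_pos: [0.5444, -0.1471, 0.1558]
ee_rot: [[0.94, -0.342, 0.002], [-0.342, -0.94, -0.0], [0.002, -0.0, -1.0]]
wrist_force: [0.4, -0.3, -0.9]
gripper_width: 0.004
gripper_force: 0.0
```

Run:
```python
from station import *
from h import *
s=sense();print(s["tcp_pos"],s["wrist_force"])
a=capture("scene");b=capture("side")
A=cv2.resize(a["image"][160:250,240:340],None,fx=4,fy=4,interpolation=2);B=cv2.resize(b["image"][120:230,275:375],None,fx=4,fy=4,interpolation=2)
cv2.imwrite("pics/p8.png",np.hstack([np.vstack([A,np.zeros((80,400,3),np.uint8)]),B]))
```

```text
[ 0.54436066 -0.14712596  0.15581712] [ 0.35771838 -0.2633706  -0.91978354]
```

View pics/p8.png

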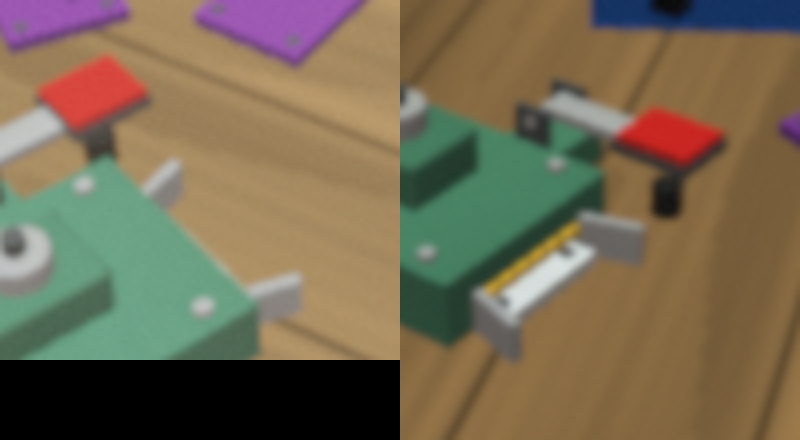

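The pad is back at its rest pixel positions (95,90) and (670,137), the plate hasn't moved, and the arm is clear. Handing in.

```bash
python3 -c "
from station import *
print(finish_job())"
```

```text
the job is handed in; nothing more can be done
None
```

The plate is home against the back stop, the pedal was pressed to its stop and came back up, the flange, collar and jar were not touched, and the job is handed in; no verdict was returned.

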